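# Load the sample tray and close up the sampling station

## Robot

A 6-joint arm with a two-finger parallel gripper is mounted at the origin on the work surface. World frame = base frame: x ahead of the robot, y to its left, z up, the work surface at z = 0. Lengths are in m, angles in rad, forces in N, time in s.
With the tool pointing down it reaches from about 0.35 to 0.875 m from the base axis. Payload 15.5 kg.
Tool frame: the origin (TCP) lies at the very end of the fingers, on their centre line; the grasp point (between the pads) lies 19 mm behind it; z points along the fingers, y is the line along which they close (so a half turn about z gives the same grasp; the last joint's range is limited). The gripper opens to 85 mm and grips with 20 to 120 N. Pads are 22 mm wide; open, the fingers measure 114 mm over their backs; the gripper's body (76 mm by 85 mm) begins 54 mm behind the grasp point. The pads swing forward as they close: fully open they stand 13 mm farther back than shut.
Start: joints at [1.2, 0.494, 1.345, -0, 1.302, -0.096], TCP at [0.17, 0.602, 0.197] pointing down, gripper open.
Joint ranges: [-2.91, 2.91], [-0.82, 2.16], [0.22, 2.67], [-1.22, 4.37], [0.12, 2.79], [-3.08, 3.08]. Speed limits (rad/s): [1.89, 1.89, 2.57, 3.01, 3.01, 3.01].

## Interface

Orientations are given as a unit quaternion [x, y, z, w].
In Python, from rig import env, eyes gives the robot as it stands. Calls block until the motion is done:
- env.move_pose(position, orientation): joint-space move of the TCP to a pose.
- env.move_linear(position, speed=0.15, ori=None, until_force=None): straight line of the TCP; ori=None keeps the orientation; speed is the mean speed in m/s. With until_force (N) it stops when the force on the tool has changed by that much, and returns True; else False.
- env.move_j(angles): joint-space move.
- env.grip(opening, effort=None): finger opening in m; effort is the grip in N (None keeps the last); returns when the fingers have stopped.
- env.wait(seconds).
- env.ik(position, orientation): joint angles nearest the present ones, or None.
- eyes.grab_frame(name): name is "scene" or "side" or "wrist"; returns a dict with "image" (420x560x3 uint8, red, green, blue), "z_map" (420x560 float32, m along the optical axis (not along the pixel's ray), 0 where there is no reading), "mtx" (3x3 intrinsics, pixels), "rvec" (rotation vector, rad) and "tvec" (3), from world to camera coordinates, as OpenCV has them. Camera axes: x right, y down, z forward; pixel columns grow to the right and rows downward; lengths in m; the calibration is good to about 2 mm. A picture is of the moment at which its call begins.
A pose or a line that the arm cannot do raises env.PlanningError and nothing moves.
- env.close_job(): hands the job in; it is judged then, once.
Readings, each from a call of its own:
- env.get_t(): time.
- env.get_joint_pos(): joint angles.
- env.get_dq(): joint speeds.
- env.get_tau(): joint torques, N m.
- env.get_position(): TCP position.
- env.get_tcp_rot(): TCP orientation.
- env.get_contact_force(): force on the tool from outside, world axes, zero at the start.
- env.get_wrist_torque(): the same for the moment, N m.
- env.get_width(): finger opening in m.
- env.get_grasp_force(): force on a finger pad.
Only numpy, scipy, OpenCV 4.12 (cv2) and the standard library are available. Lean on these libraries where they do the work, as an engineer would, in place of code of your own. Each camera call takes 0.05 s, during which the arm holds its last target. There are 200 camera calls.

## Task

Get the sampling station ready for the next run: raise the sampling head to the top of its travel, draw the tray right out from under it by its handle, and stand every open amber jar from the bench upright in a pocket of its own in the tray. Then slide the loaded tray back between the guide rails, under the head, until it is fully home against the end stop, and lower the head all the way down so that its needles dip into the jars. Leave the capped jar, the media bottle and the carton where they stand.

Things in the scene. Friction and masses are not known exactly. Their poses are not given: they have to be found in the camera images.
- sampler: Sampling station, fixed: stainless deck on the bench, 262 mm (x) by y = -190 to +150 mm, 12 mm thick. Origin: on its underside, mid-width; z up; +y points to the end stop (face at y = +142 mm) and the white pump housing behind it (y = 150 to 235, 105 mm high); -y is the open loading end. Two 16 mm columns, 222 mm tall, at x = +-114, y = +75 mm carry the head.
- tray_home (a point): Point fixed to the station, where the tray's centre point lies when the tray is home: station x = 0, y = +75, z = 21 mm; axes as the station's. Guide rails, 16 mm high above the deck, run along y with inner faces at x = +-89.5 mm, from the end stop back to y = -95 mm from this point; flared mouths reach 30 mm further.
- head (a joint): Height of the sampling head, m: 0 down, 0.050 top of travel. It slides up and down and stays where it is left (counterbalanced, about 5 N to move it either way). Grey beam 256 (x) by 96 (y) mm centred above tray_home; when down its underside is 103 mm and its top 140 mm above the bench. Six 4 mm needles hang 42 mm below it, over the pockets of the homed tray; fully up they clear the jars by 20 mm.
- head_grip (a point): Centre of the black bar handle on top of the head: bar 112 mm along the station's x, 14 x 14 mm thick, 183 mm above the bench when the head is down. Two 10 mm posts, 46 mm either side of the centre, hold it; 36 mm of free height under the bar. Axes as the station's.
- tray_centre (a point): White plastic tray, loose, 174 (x) by 134 (y) mm, 18 high, 0.3 to 0.5 kg, 2.5 mm play to each rail; on the deck, empty, 0 to 15 mm short of home. Point: its centre, 9 mm above the underside; handle at -y. Six 51 mm square pockets centred at x = -56, 0, 56, y = -36, 36 mm, floor 5 mm below this point, walls 14 mm high (5 mm thick along x, 21 mm between the two rows).
- tray_grip (a point): Centre of the tray's handle: upright cross bar 90 mm along the tray's x, 12 mm thick along y, 5 to 37 mm above the tray's underside, 122 mm from the tray's centre on its -y side. 49 mm free between the bar and the tray's end wall, except two 8 mm arms at x = +-41 mm. Axes as the tray's.
- jar1_centre (a point): Open straight-sided amber glass sample jar, loose and upright on the bench: body 42 mm diameter up to 56 mm, shoulder, then an open neck 34 mm outside and 29 mm inside, 75 mm high, heavy foot, 0.1 to 0.17 kg. Point on its axis half-way up (37.5 mm above its base); z is the jar's axis, upward. May be absent.
- jar2_centre (a point): Open straight-sided amber glass sample jar, loose and upright on the bench: body 42 mm diameter up to 56 mm, shoulder, then an open neck 34 mm outside and 29 mm inside, 75 mm high, heavy foot, 0.1 to 0.17 kg. Point on its axis half-way up (37.5 mm above its base); z is the jar's axis, upward. May be absent.
- jar3_centre (a point): Open straight-sided amber glass sample jar, loose and upright on the bench: body 42 mm diameter up to 56 mm, shoulder, then an open neck 34 mm outside and 29 mm inside, 75 mm high, heavy foot, 0.1 to 0.17 kg. Point on its axis half-way up (37.5 mm above its base); z is the jar's axis, upward. May be absent.
- jar4_centre (a point): Open straight-sided amber glass sample jar, loose and upright on the bench: body 42 mm diameter up to 56 mm, shoulder, then an open neck 34 mm outside and 29 mm inside, 75 mm high, heavy foot, 0.1 to 0.17 kg. Point on its axis half-way up (37.5 mm above its base); z is the jar's axis, upward. May be absent.
- jar5_centre (a point): Open straight-sided amber glass sample jar, loose and upright on the bench: body 42 mm diameter up to 56 mm, shoulder, then an open neck 34 mm outside and 29 mm inside, 75 mm high, heavy foot, 0.1 to 0.17 kg. Point on its axis half-way up (37.5 mm above its base); z is the jar's axis, upward. May be absent.
- capped_jar: The same amber jar but full and closed with a wide white cap (41 mm diameter, 82 mm high in all); to be left alone. Origin: centre of its base.
- media: Clear glass media bottle, 70 mm diameter, 150 mm high, blue cap; to be left alone. Origin: centre of its base.
- carton: White carton of filters, 140 (x) by 90 by 60 mm high; to be left alone. Origin: centre of its underside.
There are look-alikes about, which are no part of the job. Leave any purple, red or yellow look-alike of the part that bears jar2_centre alone.

How it is judged:
By the outcome, as a careful person would: the job done as asked, in the order asked, and still so for the second after the job is handed in, with the robot touching nothing.
Of jar1, jar2, jar3, jar4, jar5 only 3 to 5 are there at a start; the rules pass over those that are not, and their reading is None.
At some moment in a run one of jar1, jar2, jar3, jar4, jar5 may be knocked a few centimetres aside while the robot is not near it.
It also fails if it takes over 210 s, if anything falls off the work surface, if the arm or the gripper's body presses on something with over 40 N, if the wrist force passes 120 N, or if a joint passes its speed limit or range.

## Working session

There is one attempt and no reset: what is moved stays moved. The work goes in short steps, each a Python script; the robot and the scene stay as the last script left them, time stands still between calls to the robot, and variables do not carry over. Pictures are saved under pics/ and viewed, at most 14 in all, crops included, and the job is handed in when it is done.

```bash
ls; mkdir -p pics
cat > h.py <<'E'
import numpy as np, cv2
from rig import env, eyes
from scipy.spatial.transform import Rotation as R
def grab(n, save=None):
    f=eyes.grab_frame(n)
    if save: cv2.imwrite('pics/'+save, f['image'][:,:,::-1])
    return f
def cloud(f):
    z=f['z_map']; v,u=np.indices(z.shape); K=f['mtx']
    c=np.stack([(u-K[0,2])/K[0,0]*z,(v-K[1,2])/K[1,1]*z,z],-1)
    Rm=cv2.Rodrigues(np.array(f['rvec'],float))[0]
    w=(c-np.array(f['tvec']).ravel())@Rm
    w[z<=0]=np.nan
    return w
def down(yaw): # tool y (closing line) at angle yaw+90deg; tool x at yaw
    x=np.array([np.cos(yaw),np.sin(yaw),0]); z=np.array([0,0,-1.]); y=np.cross(z,x)
    return R.from_matrix(np.stack([x,y,z],1)).as_quat()
E
python3 - <<'E'
from h import *
a=grab('scene','s0.png'); b=grab('side','d0.png')
im=np.hstack([a['image'],b['image']])
for n,f in (('scene',a),('side',b)):
    np.savez('/tmp/%s0.npz'%n,w=cloud(f),im=f['image'])
    Rm=cv2.Rodrigues(np.array(f['rvec'],float))[0]; print(n,-Rm.T@np.array(f['tvec']).ravel(),Rm[2],f['mtx'][0,0])
print(env.get_t(),env.get_tcp_rot())
E
```

```text
pics
scene [1.05074118 0.95382909 0.94663361] [-0.38674266 -0.69881677 -0.60173518] 527.1782510086482
side [ 0.91163988 -0.88617155  1.03880662] [-0.28921372  0.66626617 -0.68734622] 421.8421389492396
0.1 [ 1.36961591e-01  9.90576198e-01 -5.50829214e-04 -1.26172532e-04]
```

View pics/s0.png

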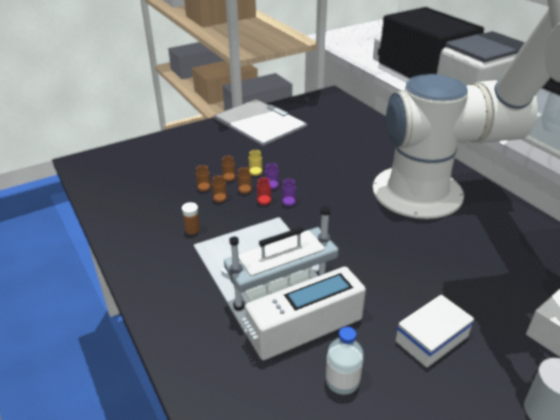

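View pics/d0.png

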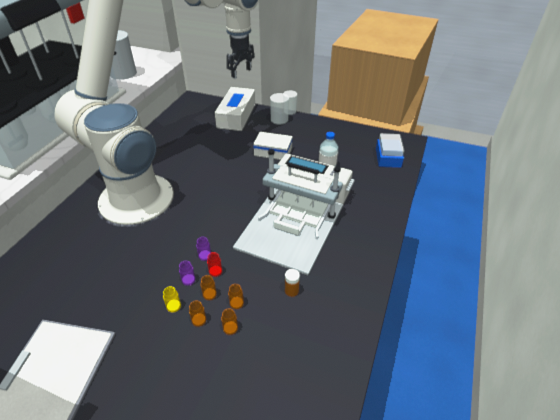

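The scene camera shows four amber jars at (203,178), (228,167), (244,180) and (219,188). Two purple, one red and one yellow look-alike stand around (255,160)–(289,190). The capped jar is at (190,218), and the station's loading end faces the jars.

Run:
```python
from h import *
W=[];C=[]
for n in('scene','side'):
    d=np.load('/tmp/%s0.npz'%n); w=d['w'].reshape(-1,3); c=d['im'].reshape(-1,3)
    for zl,zh,nm in((.098,.112,'pump'),(.006,.018,'deck'),(.13,.25,'top')):
        m=(w[:,2]>zl)&(w[:,2]<zh)&(w[:,0]>.3)&(w[:,0]<.95)&(abs(w[:,1])<.5)
        print(n,nm,m.sum())
    W.append(w);C.append(c)
    hsv=cv2.cvtColor(d['im'],cv2.COLOR_RGB2HSV); H,S,V=[hsv[...,i] for i in range(3)]
    for col,lo,hi in(('amber',5,18),('yellow',25,35),('purple',120,150),('red',0,3)):
        m=((H>=lo)&(H<=hi)&(S>140)&(V>50)&(d['w'][...,2]>.005)&(d['w'][...,2]<.1)&(d['w'][...,0]<1)&(d['w'][...,0]>.2)).astype(np.uint8)
        k,l,st,ce=cv2.connectedComponentsWithStats(m)
        for i in range(1,k):
            if st[i,4]>40:
                p=d['w'][l==i]; print(n,col,ce[i].round(),st[i,4],np.median(p,0).round(3),p[:,2].max().round(3))
# heightmap topdown
w=np.vstack(W); c=np.vstack(C)
m=(w[:,2]>.004)&(w[:,2]<.25)&(w[:,0]>.2)&(w[:,0]<1)&(abs(w[:,1])<.5)
w=w[m];c=c[m]; o=np.argsort(w[:,2]); w=w[o]
im=np.zeros((600,800,3),np.uint8)
hv=np.stack([np.clip(w[:,2]/.22*150,0,150),w[:,2]*0+255,w[:,2]*0+255],-1).astype(np.uint8)[None]
bg=cv2.cvtColor(hv,cv2.COLOR_HSV2BGR)[0]
for p,b in zip(w,bg): cv2.circle(im,(int((p[1]+.5)*800),int((1-p[0])*750)),1,b.tolist(),-1)
cv2.imwrite('pics/top.png',im)
```

```text
scene pump 3858
scene deck 3511
scene top 3853
scene amber [223. 180.] 458 [ 0.534 -0.29   0.045] 0.077
scene amber [203. 179.] 221 [ 0.569 -0.342  0.043] 0.073
scene amber [244. 181.] 232 [ 0.464 -0.265  0.045] 0.076
scene amber [191. 225.] 146 [ 0.685 -0.161  0.03 ] 0.055
scene yellow [255. 161.] 166 [ 0.386 -0.34   0.051] 0.075
scene purple [273. 179.] 86 [ 0.38  -0.238  0.032] 0.071
scene purple [289. 197.] 127 [ 0.383 -0.137  0.028] 0.072
scene red [263. 192.] 223 [ 0.443 -0.182  0.042] 0.075
side pump 810
side deck 4611
side top 1835
side amber [208. 287.] 304 [ 0.466 -0.291  0.05 ] 0.078
side amber [291. 289.] 157 [ 0.687 -0.197  0.033] 0.062
side amber [235. 296.] 309 [ 0.552 -0.291  0.05 ] 0.079
side amber [197. 313.] 335 [ 0.478 -0.378  0.05 ] 0.078
side amber [229. 321.] 338 [ 0.571 -0.369  0.05 ] 0.078
side yellow [171. 299.] 341 [ 0.389 -0.363  0.051] 0.08
side purple [203. 248.] 232 [ 0.381 -0.166  0.052] 0.079
side purple [186. 273.] 284 [ 0.383 -0.268  0.05 ] 0.079
side red [214. 265.] 245 [ 0.445 -0.21   0.048] 0.077
```

View pics/top.png

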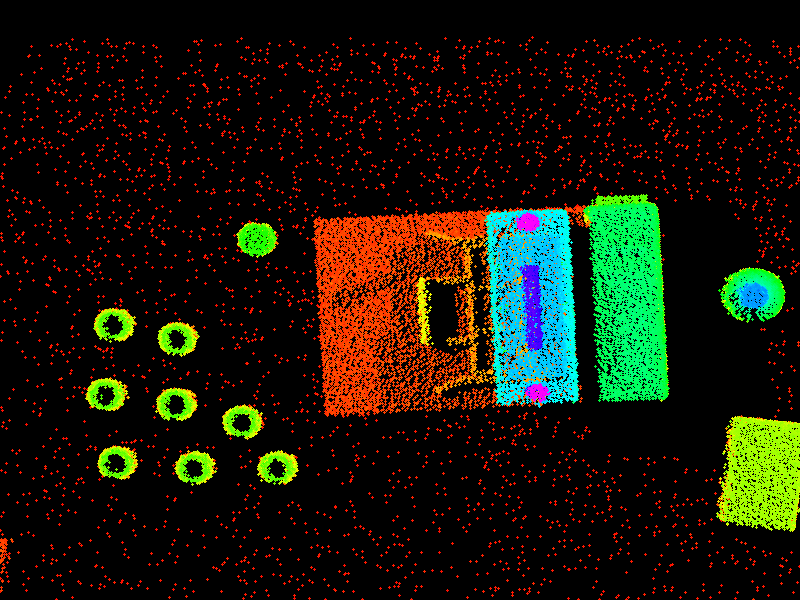

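The top-down map shows the four amber rims: (115,463), (195,467) are the low-x pair of look-alikes, so I'll sort jars by colour. The station is yawed about -2.5°, its bar handle is at (533,307), and the tray handle is at (425,310). Next I fit these precisely and raise the head.

```bash
cat >> h.py <<'E'
def fitc(p,r=None): # circle fit in xy
    A=np.c_[2*p[:,:2],np.ones(len(p))]; s=np.linalg.lstsq(A,(p[:,:2]**2).sum(1),rcond=None)[0]
    return s[:2],np.sqrt(s[2]+s[:2]@s[:2])
def jars(names=('scene','side')):
    """amber open jars on the bench/tray: rim centres (x,y,top z) and count, both cameras merged"""
    P=[]
    for n in names:
        f=grab(n); w=cloud(f); hsv=cv2.cvtColor(f['image'],cv2.COLOR_RGB2HSV); H,S,V=[hsv[...,i] for i in range(3)]
        m=(H>=5)&(H<=18)&(S>130)&(V>40)&(w[...,2]>.058)&(w[...,2]<.12)&(w[...,0]>.2)&(w[...,0]<1)&(abs(w[...,1])<.6)
        P.append(w[m])
    P=np.vstack(P); out=[]
    while len(P)>40:
        # densest 17mm-ring neighbourhood
        d=np.linalg.norm(P[:,None,:2]-P[None,::5,:2],axis=2)
        k=np.argmax((d<.025).sum(0)); c=P[::5][k,:2]
        for _ in range(8):
            q=P[np.linalg.norm(P[:,:2]-c,axis=1)<.024]; c=(q[:,:2].min(0)+q[:,:2].max(0))/2 
        q=q[q[:,2]>np.percentile(q[:,2],95)-.008]; c2,r=fitc(q)
        out.append((*((q[:,:2].min(0)+q[:,:2].max(0))/2),*c2,r,np.percentile(q[:,2],90),len(q)))
        P=P[np.linalg.norm(P[:,:2]-c,axis=1)>.032]
    return np.array([o for o in out if o[-1]>25])
E
python3 - <<'E'
from h import *
np.set_printoptions(suppress=True,precision=4)
print(jars())
def rect(p):
    r=cv2.minAreaRect((p[:,:2]*1000).astype(np.float32)); return r
for ns in(('scene',),('side',),('scene','side')):
    w=np.vstack([np.load('/tmp/%s0.npz'%n)['w'].reshape(-1,3) for n in ns])
    w=w[~np.isnan(w[:,0])]
    def box(x0,x1,y0,y1,z0,z1): return w[(w[:,0]>x0)&(w[:,0]<x1)&(w[:,1]>y0)&(w[:,1]<y1)&(w[:,2]>z0)&(w[:,2]<z1)]
    print(ns)
    print(' deck',rect(box(.4,.75,-.13,.02,.007,.0165)))
    b=box(.45,.72,.1,.24,.172,.196); print(' bar',rect(b),np.percentile(b[:,2],[50,95]))
    b=box(.45,.75,.1,.24,.128,.150); print(' beam',rect(b),np.percentile(b[:,2],[50]))
    for c in((.70,.155),(.476,.17)):
        b=box(c[0]-.03,c[0]+.03,c[1]-.03,c[1]+.03,.205,.26);print(' col',rect(b)[0],b.mean(0),np.percentile(b[:,2],[95]))
    b=box(.5,.65,-.01,.06,.04,.06); print(' handle',rect(b),np.percentile(b[:,2],[50,95]))
    b=box(.4,.75,.25,.36,.1,.11); print(' pump',rect(b))
E
```

```text
[[ 0.4731 -0.3669  0.4731 -0.3684  0.0157  0.0764 81.    ]
 [ 0.5473 -0.277   0.5476 -0.2786  0.0159  0.0756 89.    ]
 [ 0.566  -0.3582  0.5668 -0.3586  0.0157  0.077  73.    ]
 [ 0.4597 -0.2788  0.4607 -0.2806  0.016   0.0763 75.    ]]
('scene',)
 deck ((578.4314575195312, -38.31549835205078), (124.5245132446289, 262.9920959472656), 87.81685638427734)
 bar ((590.1298828125, 168.6066436767578), (17.79412269592285, 242.18763732910156), 86.20220947265625) [0.1869 0.1927]
 beam ((588.2273559570312, 168.3671417236328), (99.42742919921875, 259.4106750488281), 87.35630798339844) [0.1386]
 col (701.7593383789062, 161.35128784179688) [0.7036 0.1632 0.2176] [0.2221]
 col (476.18536376953125, 173.35716247558594) [0.4775 0.175  0.2172] [0.2218]
 handle ((600.73095703125, 28.316362380981445), (41.239322662353516, 7.340889930725098), 4.227757930755615) [0.0471 0.0492]
 pump ((596.0215454101562, 289.56939697265625), (81.04650115966797, 260.783935546875), 89.25516510009766)
('side',)
 deck ((564.603271484375, -42.597450256347656), (129.1090087890625, 297.13189697265625), 89.22077178955078)
 bar ((5
[... 649 characters left out ...]
5, -42.597450256347656), (129.1090087890625, 297.13189697265625), 89.22077178955078)
 bar ((590.1385498046875, 163.72213745117188), (27.54052734375, 242.85205078125), 86.20220947265625) [0.1875 0.1939]
 beam ((588.574951171875, 164.2301788330078), (106.22509002685547, 260.4165344238281), 87.8350830078125) [0.139]
 col (702.9029541015625, 159.59120178222656) [0.704  0.1608 0.2181] [0.2245]
 col (476.8703308105469, 172.6262969970703) [0.4775 0.1725 0.2176] [0.2239]
 handle ((585.0565185546875, 31.477876663208008), (16.221561431884766, 87.94205474853516), 86.52665710449219) [0.0476 0.0529]
 pump ((596.8074340820312, 287.1573486328125), (82.51730346679688, 261.54632568359375), 87.64801025390625)
```

Run:
```python
from h import *
np.set_printoptions(suppress=True,precision=4)
yaw=np.pi-np.radians(3.0)
env.move_pose([.590,.166,.33],down(yaw))
f=grab('wrist','w1.png'); w=cloud(f); np.save('/tmp/w1.npy',w)
p=w.reshape(-1,3);p=p[~np.isnan(p[:,0])]
print(env.get_t(),env.get_position(),env.get_joint_pos())
for nm,z0,z1 in(('bar',.175,.2),('beam',.13,.15),('handle',.04,.055),('cols',.205,.24)):
    b=p[(p[:,2]>z0)&(p[:,2]<z1)&(p[:,1]<.24)]
    if len(b)>20: print(nm,len(b),cv2.minAreaRect((b[:,:2]*1000).astype(np.float32)),np.median(b[:,2]),b[:,:2].min(0),b[:,:2].max(0))
```

```text
2.4667 [0.5897 0.1668 0.3298] [ 0.1782  0.3839  1.1682  0.0001  1.5899 -1.3412]
bar 1712 ((591.4763793945312, 163.025390625), (15.602458953857422, 222.56089782714844), 87.59629821777344) 0.19112629446977594 [0.4802 0.1507] [0.703 0.175]
beam 15969 ((587.9619140625, 164.1751251220703), (95.27738189697266, 252.77818298339844), 87.03170013427734) 0.1408339034346129 [0.4595 0.1109] [0.7162 0.2173]
handle 1484 ((539.9287719726562, 19.52362060546875), (443.1415710449219, 331.50872802734375), 87.77742004394531) 0.048042258407797966 [ 0.3667 -0.1989] [0.7141 0.24  ]
cols 1146 ((588.5043334960938, 164.44265747070312), (21.608684539794922, 249.3592987060547), 86.9229736328125) 0.22184199189029444 [0.4639 0.1476] [0.7132 0.1813]
```

View pics/w1.png

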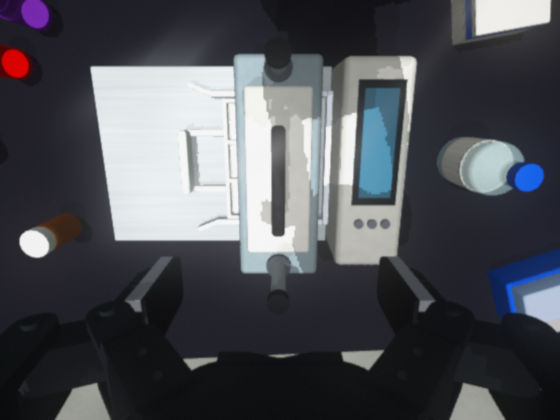

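The wrist view shows the bar handle at (278,180) and the tray handle at (185,162), both clear. The head centre is about (0.589, 0.1645), yaw -3°. I'll grip the bar and raise the head.

```bash
cat >> h.py <<'E'
YAW=np.radians(-3.0); QY=down(np.pi+YAW)   # closes along station y
HOME=np.array([.589,.1645]); SX=np.array([np.cos(YAW),np.sin(YAW)]); SY=np.array([-np.sin(YAW),np.cos(YAW)])
def st(x,y,z): # relative to home, station axes
    return [*(HOME+x*SX+y*SY),z]
E
python3 - <<'E'
from h import *
np.set_printoptions(suppress=True,precision=4)
w=np.load('/tmp/w1.npy').reshape(-1,3)
b=w[(w[:,2]>.18)&(w[:,2]<.2)&(abs(w[:,0]-.589)<.05)&(abs(w[:,1]-.165)<.03)]; print('bar',np.median(b,0),b.min(0),b.max(0))
rel=(w[:,:2]-HOME)@np.stack([SX,SY],1)
m=(w[:,2]>.04)&(w[:,2]<.06)&(abs(rel[:,0])<.06)&(abs(rel[:,1]+.13)<.04); r=rel[m]; print('handle rel',r.mean(0),r.min(0),r.max(0),m.sum())
yb=b[:,1].mean()
env.grip(.05,20)
env.move_linear([.589,yb,.22],.12,QY)
hit=env.move_linear([.589,yb,.164],.05,until_force=15); print('hit',hit,env.get_position())
env.grip(.0,60); print(env.get_width(),env.get_grasp_force(),env.get_contact_force())
if not hit and .008<env.get_width()<.02:
    h=env.move_linear([.589,yb,.164+.053],.04,until_force=25); print('up',h,env.get_position(),env.get_contact_force(),env.get_t())
grab('scene','s1.png')
E
```

```text
bar [0.5868 0.1642 0.1912] [0.5391 0.1547 0.1866] [0.639  0.173  0.1935]
handle rel [-0.0021 -0.1322] [-0.045  -0.1396] [ 0.0436 -0.1272] 594
hit False [0.5892 0.1642 0.1644]
-0.00016365412663519756 0.0 [ 0.2814 -0.7184 -0.4522]
```

Run:
```python
from h import *
print(env.get_width(),env.get_grasp_force(),env.get_position(),env.get_t())
f=grab('wrist'); im=f['image']; g=grab('side')['image'][100:260,200:400]
cv2.imwrite('pics/a.png',np.hstack([im,cv2.resize(grab('scene')['image'][180:330,180:380],(560,420))])[:,:,::-1][:, :, :])
o=np.hstack([cv2.resize(im,(400,300)),cv2.resize(g,(400,300))]);cv2.imwrite('pics/a.png',o[:,:,::-1])
```

```text
0.00017597780917167195 0.0 [0.58900309 0.16418374 0.16399714] 5.825
```

View pics/a.png

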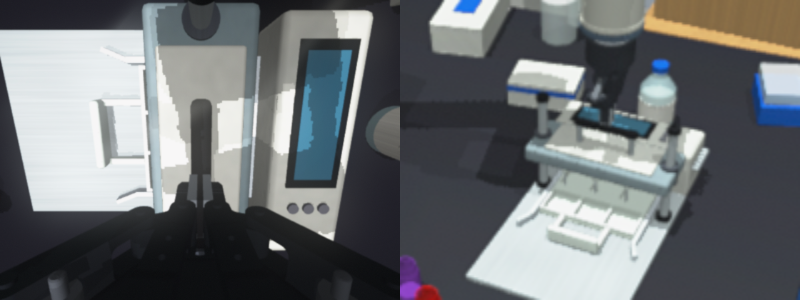

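Run:
```python
from h import *
np.set_printoptions(suppress=True,precision=4)
f=grab('wrist'); w=cloud(f)
for p in ([*env.get_position()],[.589,.164,.190],[.533,.167,.19],[.645,.161,.19]):
    print(p,cv2.projectPoints(np.array([p],float),np.array(f['rvec'],float),np.array(f['tvec'],float),f['mtx'],None)[0].ravel())
for v in range(130,330,12): print(v,w[v,281],f['image'][v,281])
q=grab('side'); s=cloud(q).reshape(-1,3); 
print(cv2.projectPoints(np.array([env.get_position()],float),np.array(q['rvec'],float),np.array(q['tvec'],float),q['mtx'],None)[0].ravel())
```

```text
[np.float64(0.5889985056476933), np.float64(0.16420123035872045), np.float64(0.16398577340179551)] [280.3358 235.2875]
[0.589, 0.164, 0.19] [279.9625 254.0244]
[0.533, 0.167, 0.19] [279.9846 139.673 ]
[0.645, 0.161, 0.19] [279.9441 349.0646]
130 [0.5311 0.1677 0.1411] [169 169 162]
142 [0.5341 0.1674 0.1899] [85 85 82]
154 [0.5393 0.1671 0.1912] [84 84 82]
166 [0.5449 0.1668 0.1906] [69 69 67]
178 [0.5502 0.1665 0.1919] [62 62 61]
190 [0.556  0.1662 0.1915] [65 65 65]
202 [0.5616 0.166  0.1923] [63 63 62]
214 [0.5672 0.1657 0.193 ] [60 60 59]
226 [0.5735 0.1653 0.1923] [59 60 59]
238 [0.5799 0.165  0.1915] [57 57 57]
250 [0.5784 0.165  0.2095] [52 52 52]
262 [0.5784 0.165  0.2214] [46 46 46]
274 [0.5784 0.165  0.2315] [40 40 41]
286 [0.581  0.1648 0.2356] [39 40 41]
298 [0.5859 0.1646 0.2354] [34 35 37]
310 [0.5911 0.1643 0.2351] [31 31 32]
322 [0.5959 0.164  0.2356] [28 27 29]
[301.6953 173.0513]
```

Run:
```python
from h import *
f=grab('wrist')
env.grip(.05,20); print(env.get_width(),env.get_contact_force())
g=grab('wrist')
c=[np.clip(cv2.resize(x['image'][170:330,200:360],(400,400),interpolation=cv2.INTER_CUBIC).astype(int)*2,0,255).astype(np.uint8) for x in(f,g)]
cv2.imwrite('pics/b.png',np.hstack(c)[:,:,::-1])
env.grip(.0,60); print(env.get_width(),env.get_grasp_force(),env.get_contact_force(),env.get_t())
```

```text
0.05002437476415853 [-0.53879278 -0.22517807  0.20918328]
-0.0001954255604565062 0.0 [-0.69101559 -0.71605314 -0.65137975] 7.2417
```

View pics/b.png

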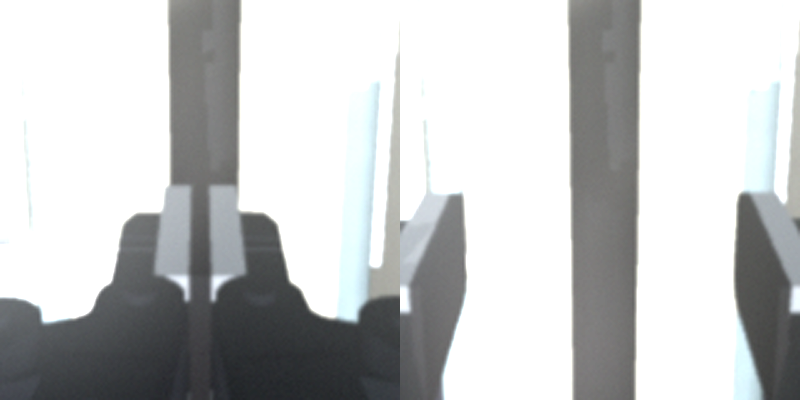

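The closed pads sit above the bar, with the bar running below them, so the tips seem higher than the reported TCP. I'll touch the bar top gently with the closed fingers to measure the offset.

Run:
```python
from h import *
np.set_printoptions(suppress=True,precision=4)
p=env.get_position()
h=env.move_linear([p[0],p[1],p[2]-.02],.02,until_force=6); print(h,env.get_position(),env.get_contact_force())
q=env.get_position(); q[2]+=.03; env.move_linear(q,.1)
for n in('scene','side'):
    w=cloud(grab(n)).reshape(-1,3); m=(np.hypot(w[:,0]-.589,w[:,1]-.165)<.05)&(w[:,2]>.197); r=w[m]
    h,e=np.histogram(r[:,2],bins=np.arange(.19,.33,.008)); print(n,h)
```

```text
True [0.5891 0.1642 0.1558] [-0.7411  0.3612  8.2894]
scene [ 0  0  0  7 22 31 31 25 13 51 53 58 63 59 60 65 97]
side [ 0  0  0  2 11 13 17 15  4 15 22 18 30 18 21 25 44]
```

Contact with the bar top (0.190) came at a reported TCP z of 0.156, and the other cameras agree. The real fingertips are about 34 mm above the reported TCP, so I'll correct for that in a helper.

```bash
cat >> h.py <<'E'
DZ=.034  # true tip height = reported z + DZ (measured by touch on the bar)
def lin(p,s=.1,q=None,f=None): return env.move_linear([p[0],p[1],p[2]-DZ],s,q,f)
def tip():
    p=np.array(env.get_position()); p[2]+=DZ; return p
E
python3 - <<'E'
from h import *
np.set_printoptions(suppress=True,precision=4)
y=.1642
env.grip(.05,20)
hit=lin([.589,y,.166],.05,f=12); print('hit',hit,tip())
env.grip(.0,80); print(env.get_width(),env.get_grasp_force(),env.get_contact_force())
if not hit and .008<env.get_width()<.02:
    h=lin([.589,y,.166+.054],.04,f=30); print('up',h,tip(),env.get_contact_force(),env.get_t())
w=cloud(grab('scene')).reshape(-1,3); r=(w[:,:2]-HOME)@np.stack([SX,SY],1)
m=(abs(r[:,0])>.06)&(abs(r[:,0])<.1)&(abs(r[:,1])<.04)&(w[:,2]>.12)&(w[:,2]<.21); print('beam top',np.median(w[m,2]))
E
```

```text
hit False [0.5892 0.1642 0.1663]
0.012355593866202571 78.44919562339783 [-1.0076  5.9372  4.5698]
up True [0.5891 0.165  0.2165] [ 2.6099  1.927  -0.5319] 11.7167
beam top 0.18791933082824605
```

Run:
```python
from h import *
np.set_printoptions(suppress=True,precision=4)
env.grip(.05,20); p=tip(); lin([p[0],p[1],.27],.12)
w=cloud(grab('scene')).reshape(-1,3); r=(w[:,:2]-HOME)@np.stack([SX,SY],1)
m=(abs(r[:,0])>.06)&(abs(r[:,0])<.1)&(abs(r[:,1])<.04)&(w[:,2]>.12)&(w[:,2]<.21); print('beam top',np.median(w[m,2]))
g=st(0,-.1335,.20); lin(g,.15,QY)
env.grip(.04,20)
hit=lin([g[0],g[1],.021],.08,f=10); print('hit',hit,tip(),env.get_contact_force())
env.grip(0,60); print(env.get_width(),env.get_grasp_force(),env.get_contact_force())
if .008<env.get_width()<.016:
    h=lin(st(0,-.277,tip()[2]),.06,f=35); print('pull',h,tip(),env.get_contact_force(),env.get_t())
env.grip(.04,20); p=tip(); lin([p[0],p[1],.22],.12)
grab('side','d2.png'); print(jars())
```

```text
beam top 0.18785744022914802
hit False [0.5822 0.0312 0.0213] [-0.0743 -0.0845  0.1485]
0.010885722393862282 60.20670175552368 [-1.4424 -0.1008  5.3489]
pull False [ 0.5745 -0.112   0.0212] [-0.2786  2.5497  3.4116] 19.5667
[[ 0.547  -0.278   0.5475 -0.2788  0.0157  0.0761 81.    ]
 [ 0.5665 -0.356   0.5663 -0.3577  0.016   0.076  88.    ]
 [ 0.4599 -0.2782  0.46   -0.2806  0.0163  0.0763 75.    ]
 [ 0.4737 -0.3675  0.4733 -0.3691  0.0158  0.0768 59.    ]]
```

View pics/d2.png

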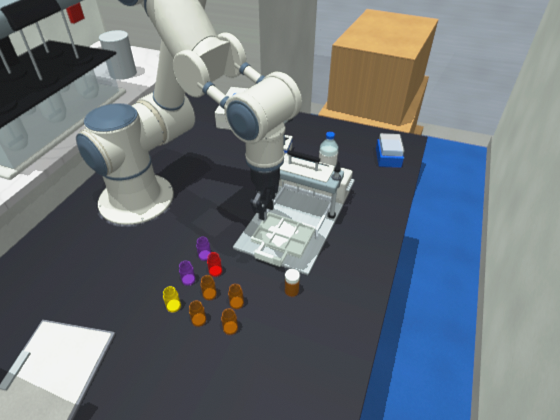

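The tray is drawn clear of the head, which has stayed up, and the jars are where they were. Next I refine the tray pose from the wrist camera and place the first jar.

```bash
cat >> h.py <<'E'
QX=[down(YAW+s*np.pi/2) for s in(1,-1)]
def qx(p):
    c=np.array(env.get_joint_pos()); best=None
    for q in QX:
        j=env.ik([p[0],p[1],p[2]-DZ],q)
        if j is not None and (best is None or abs(j[5]-c[5])<best[0]): best=(abs(j[5]-c[5]),q)
    return best[1]
def tray():
    """tray centre rel. home & yaw from the wrist depth of its upper rim"""
    w=cloud(grab('wrist')).reshape(-1,3); r=(w[:,:2]-HOME)@np.stack([SX,SY],1)
    m=(w[:,2]>.0255)&(w[:,2]<.035)&(abs(r[:,0])<.0885)&(r[:,1]>-.24)&(r[:,1]<-.06)
    return cv2.minAreaRect((r[m]*1000).astype(np.float32)),m.sum()
def wjar(c):
    f=grab('wrist'); w=cloud(f).reshape(-1,3)
    m=(np.hypot(w[:,0]-c[0],w[:,1]-c[1])<.035)&(w[:,2]>.068)&(w[:,2]<.085)
    p=w[m]; 
    if len(p)<50: return None,0,len(p)
    b=(np.percentile(p[:,:2],1,axis=0)+np.percentile(p[:,:2],99,axis=0))/2; cc,r=fitc(p)
    return b,cc,r
GT=.023
def pick(c):
    env.grip(.062,20); a=[c[0],c[1],.15]; q=qx(a)
    env.move_pose([a[0],a[1],a[2]-DZ],q)
    b,cc,r=wjar(c); print('wrist jar',b,cc,r,'cams',c)
    if b is None: return False
    lin([cc[0],cc[1],.09],.15,f=8)
    hit=lin([cc[0],cc[1],GT],.1,f=8)
    env.grip(.02,35); w=env.get_width(); print('hit',hit,'w',w,'F',env.get_grasp_force(),tip())
    if hit or not .036<w<.045: return False
    lin([cc[0],cc[1],.15],.15); print('held',env.get_width(),env.get_contact_force()); return True
def place(x,y):
    a=st(x,y,.15); q=QX[0] if np.dot(env.get_tcp_rot(),QX[0])**2>.5 else QX[1]
    lin(a,.2,q); lin(st(x,y,.065),.15)
    h=lin(st(x,y,GT+.015),.04,f=5); print('down',h,tip(),env.get_width())
    env.grip(.06,20); lin(st(x,y,.15),.15)
E
python3 - <<'E'
from h import *
np.set_printoptions(suppress=True,precision=4)
lin(st(0,-.20,.26),.15,QY); print(tray())
if pick(np.array([.5473,-.2785])): place(.056,-.155+.036)
lin(st(0,-.21,.26),.15,QX[0] if np.dot(env.get_tcp_rot(),QX[0])**2>.5 else QX[1])
f=grab('wrist','w3.png'); print(tray(), env.get_t()); print(jars())
E
```

```text
(((-0.15187835693359375, -164.04693603515625), (151.70655822753906, 173.46778869628906), 89.89994812011719), np.int64(6261))
wrist jar [ 0.546  -0.2797] [ 0.546  -0.2795] 0.015487677052226175 cams [ 0.5473 -0.2785]
hit False w 0.03730673265121042 F 34.42645977018401 [ 0.5464 -0.2798  0.024 ]
held 0.037812385904608614 [-1.3966  0.2102 -1.99  ]
down True [0.6385 0.0427 0.0398] 0.03795145940680066
(((0.14605712890625, -164.32089233398438), (150.72247314453125, 174.65101623535156), 89.97769927978516), np.int64(6891)) 32.5833
[[ 0.5404 -0.3525  0.5402 -0.3513  0.0172  0.0774 51.    ]
 [ 0.4593 -0.2789  0.4601 -0.2805  0.016   0.0764 76.    ]
 [ 0.6424  0.0403  0.641   0.0416  0.0151  0.0925 31.    ]
 [ 0.5729 -0.3582  0.5651 -0.3579  0.0171  0.0762 35.    ]
 [ 0.5054 -0.3514  0.5153 -0.353   0.0165  0.0752 44.    ]]
```

View pics/w3.png

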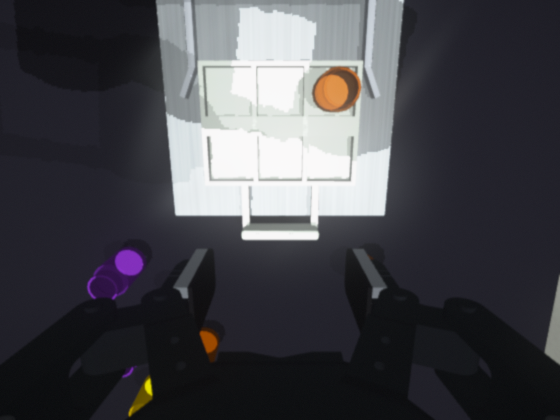

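The first jar stands in its pocket at (337,90). One jar near (0.474,-0.367) has been knocked towards its neighbour. I'll do the unaffected one next, then look at the pair.

Run:
```python
from h import *
np.set_printoptions(suppress=True,precision=4)
if pick(np.array([.4597,-.2800])): place(-.056,-.155+.036)
lin(st(-.1,-.13,.26),.2); 
print(jars(),env.get_t())
s=grab('side')['image'][230:350,150:310]; c=grab('scene')['image'][130:250,170:330]
cv2.imwrite('pics/c.png',np.hstack([cv2.resize(s,(400,300)),cv2.resize(c,(400,300))])[:,:,::-1])
```

```text
wrist jar [ 0.4584 -0.2816] [ 0.4584 -0.2813] 0.015519613583495897 cams [ 0.4597 -0.28  ]
hit False w 0.03794075030190695 F 34.06726556655485 [ 0.4588 -0.2816  0.0239]
held 0.03801534068543587 [-0.9378 -0.3322 -1.8243]
down True [0.5265 0.0486 0.0399] 0.03782281491108812
[[ 0.5669 -0.3577  0.5663 -0.3584  0.0159  0.0761 87.    ]
 [ 0.5139 -0.3513  0.5141 -0.3532  0.016   0.0761 79.    ]
 [ 0.6427  0.042   0.6404  0.0419  0.0156  0.0929 29.    ]
 [ 0.5292  0.0463  0.5292  0.0474  0.0151  0.0924 30.    ]] 41.9917
```

View pics/c.png

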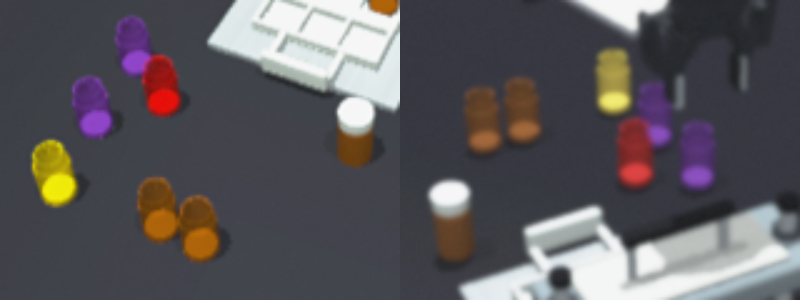

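The two remaining ambers stand close together at (0.566,-0.358) and (0.514,-0.353), about 52 mm apart in x. I'll grip them across y and rotate in transit.

```bash
sed -i "s/^def pick(c):/def pick(c,q=None):/; s/a=\[c\[0\],c\[1\],.15\]; q=qx(a)/a=[c[0],c[1],.15]; q=qx(a) if q is None else q/; s/^    a=st(x,y,.15); q=.*/    a=st(x,y,.15); q=qx(a)/" h.py
python3 - <<'E'
from h import *
np.set_printoptions(suppress=True,precision=4)
if pick(np.array([.5653,-.3592]),QY): place(.056,-.155-.036)
j=jars(('scene','side')); print(j,env.get_t())
k=j[j[:,1]<-.2]
if len(k)==1 and abs(k[0,2]-.513)<.01:
    if pick(k[0,2:4]-[.001,.001],QY): place(-.056,-.155-.036)
lin(st(0,-.21,.26),.15,qx(st(0,-.21,.26)))
grab('wrist','w4.png'); print(tray(),env.get_t())
E
```

```text
wrist jar [ 0.5642 -0.36  ] [ 0.564 -0.36 ] 0.015501906007554437 cams [ 0.5653 -0.3592]
hit False w 0.037406428096658374 F 35.082496776173784 [ 0.5644 -0.3603  0.0241]
held 0.037102176987467726 [ 0.3232  0.1227 -1.283 ]
down True [ 0.6347 -0.0291  0.0398] 0.03732181201589642
[[ 0.6371 -0.0287  0.6366 -0.0285  0.016   0.0927 69.    ]
 [ 0.5284  0.0477  0.529   0.0475  0.0151  0.0924 32.    ]
 [ 0.5145 -0.3546  0.5141 -0.3547  0.0157  0.0767 58.    ]] 51.5917
wrist jar [ 0.5122 -0.3551] [ 0.5118 -0.3551] 0.015517806607043641 cams [ 0.5131 -0.3557]
hit False w 0.03717019995571219 F 34.70485711382736 [ 0.5122 -0.3554  0.024 ]
held 0.03700740763877257 [-0.0937 -0.4025 -2.5216]
down True [ 0.5229 -0.0233  0.0397] 0.03737369586758952
(((0.17000579833984375, -164.0428009033203), (151.45648193359375, 174.5188446044922), 89.93963623046875), np.int64(6869)) 62.1167
```

View pics/w4.png

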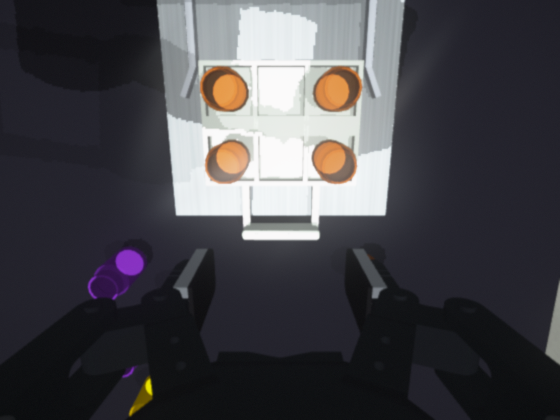

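All four jars stand upright in the corner pockets, at (225,90), (338,90), (228,160) and (334,160). Now I slide the tray home.

Run:
```python
from h import *
np.set_printoptions(suppress=True,precision=4)
g=st(0,-.277,.20); lin(g,.15,QY); env.grip(.04,20)
hit=lin(st(0,-.277,.0215),.1,f=10); print('hit',hit,tip())
env.grip(0,60); print(env.get_width(),env.get_contact_force())
h=lin(st(0,-.14,.0215),.05,f=25); print('push1',h,(tip()[:2]-HOME)@np.stack([SX,SY],1),env.get_contact_force())
if not h:
    h=lin(st(0,-.112,.0215),.025,f=18); print('push2',h,(tip()[:2]-HOME)@np.stack([SX,SY],1),env.get_contact_force())
env.wait(.3); print((tip()[:2]-HOME)@np.stack([SX,SY],1),env.get_contact_force())
env.grip(.04,20); p=tip(); lin([p[0],p[1],.20],.12)
q=st(0,-.20,.27); lin(q,.15)
f=grab('wrist','w5.png'); w=cloud(f).reshape(-1,3); r=(w[:,:2]-HOME)@np.stack([SX,SY],1)
m=(w[:,2]>.042)&(w[:,2]<.056)&(abs(r[:,0])<.06)&(abs(r[:,1]+.122)<.03); r=r[m]; print('handle',np.percentile(r,[2,98],axis=0),m.sum(),env.get_t())
print(jars())
```

```text
hit False [ 0.5748 -0.1122  0.0219]
0.010971406045473557 [-0.5215  0.7611  6.3007]
push1 False [ 0.0005 -0.1406] [-0.3495 -5.9727  5.2683]
push2 True [ 0.0006 -0.1216] [-0.4021 -5.1014  6.0617]
[ 0.0006 -0.1216] [-0.5362 -3.7741  5.9065]
handle [[-0.0423 -0.1284]
 [ 0.0417 -0.117 ]] 842 73.3667
[[ 0.6506  0.1984  0.6473  0.1991  0.0165  0.0909 74.    ]
 [ 0.6459  0.1234  0.6445  0.1253  0.0157  0.092  47.    ]
 [ 0.5404  0.204   0.536   0.2047  0.0164  0.0901 69.    ]
 [ 0.5343  0.1333  0.5336  0.1325  0.016   0.0921 39.    ]]
```

View pics/w5.png

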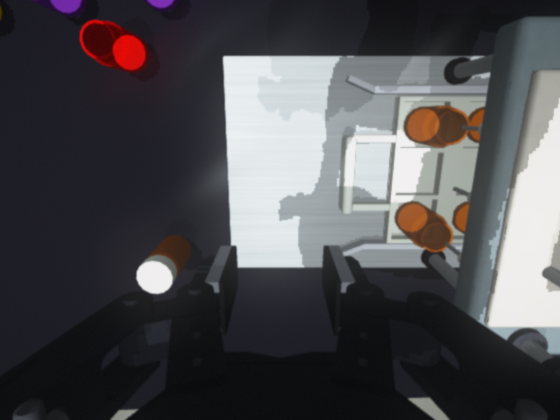

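The tray looks home: the push stopped hard at -121.6 mm against -122 expected. I'll give it a confirming push from behind the bar with closed fingers, so releasing can't pull it back.

Run:
```python
from h import *
np.set_printoptions(suppress=True,precision=4)
rel=lambda:(tip()[:2]-HOME)@np.stack([SX,SY],1)
lin(st(0,-.165,.20),.15,QY); env.grip(0,20)
print(lin(st(0,-.165,.028),.12,f=10))
h=lin(st(0,-.128,.028),.02,f=6); print('touch',h,rel(),env.get_contact_force())
h=lin(st(0,-.128,.028),.015,f=18); print('push',h,rel(),env.get_contact_force())
lin(st(0,-.17,.028),.08); lin(st(0,-.17,.28),.15)
w=cloud(grab('wrist')).reshape(-1,3); r=(w[:,:2]-HOME)@np.stack([SX,SY],1)
m=(w[:,2]>.042)&(w[:,2]<.056)&(abs(r[:,0])<.06)&(abs(r[:,1]+.122)<.03); r=r[m]; print('handle',np.percentile(r,[2,98],axis=0),m.sum(),env.get_t())
```

```text
False
touch True [ 0.     -0.1412] [-0.1835 -4.5895  4.0587]
push True [ 0.     -0.1413] [-0.0054 -4.9081  3.6453]
handle [[-0.0425 -0.1283]
 [ 0.0422 -0.1168]] 787 80.0917
```

The tray doesn't move under a firm push, so it's against the stop. Now I lower the head.

Run:
```python
from h import *
np.set_printoptions(suppress=True,precision=4)
env.grip(.05,20); y=.1642
lin([.589,y,.285],.15,QY)
hit=lin([.589,y,.216],.06,f=12); print('hit',hit,tip())
env.grip(0,80); print(env.get_width(),env.get_contact_force())
if not hit and .008<env.get_width()<.02:
    h=lin([.589,y,.161],.03,f=25); print('down',h,tip(),env.get_contact_force())
env.grip(.05,20); p=tip(); lin([p[0],p[1],.27],.12)
# clear out: away from the station
lin(st(-.08,-.15,.30),.2)
for n in('scene','side'):
    w=cloud(grab(n)).reshape(-1,3); r=(w[:,:2]-HOME)@np.stack([SX,SY],1)
    m=(abs(r[:,0])>.06)&(abs(r[:,0])<.1)&(abs(r[:,1])<.04)&(w[:,2]>.12)&(w[:,2]<.21); print('beam top',np.median(w[m,2]))
a=grab('scene')['image'][180:360,160:400];b=grab('side')['image'][130:310,200:440]
cv2.imwrite('pics/f.png',np.hstack([cv2.resize(a,(400,300)),cv2.resize(b,(400,300))])[:,:,::-1]); print(env.get_t(),jars())
```

```text
hit False [0.5892 0.1643 0.2164]
0.012657055639132388 [-0.8392  6.2219  1.6164]
down True [0.5892 0.165  0.1664] [-2.7431  0.3853 11.2984]
beam top 0.1377676473808066
beam top 0.1403694202896173
87.825 [[ 0.5388  0.2132  0.5377  0.2088  0.0136  0.09   35.    ]
 [ 0.6516  0.2075  0.6489  0.2025  0.0136  0.0905 36.    ]]
```

View pics/f.png

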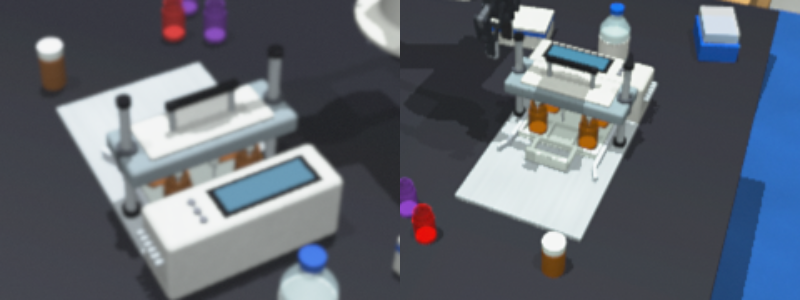

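The head is fully down: tip height is 0.1664 against 0.1663 at the start. The jars stand under the needles, and the capped jar, bottle and carton weren't touched.

```bash
python3 -c "
from h import *
print(env.close_job())"
```

```text
the job is handed in; nothing more can be done
None
```

The job is done and handed in: all four open amber jars on the bench stand in their own tray pockets, the tray is home against the end stop, and the head is fully down, at about 88 s of the 210 s allowed.

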